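# Gauge a printed stepped block in the bench caliper

## Task

Take the stepped printed block off the sloped drain rack and lay it gently, flat on its underside and lengthwise, on the bed of the bench caliper between the two jaws, and let go of it. Then slide the moving jaw shut on it until the dial needle stands between the two bold marks, never driving the needle to the end of its scale, and leave the jaw closed on the block with the needle between the marks. Leave the forked printed part on the rack and do not knock over the bottle or the jar.

Things in the scene. Friction and masses are not known exactly. Their poses are not given: they have to be found in the camera images.
- block: stepped block, grey printed resin, 0.13 kg: 100 long (own x), 36 wide (own y); 34 high from x=-50 to +15, only 16 high from +15 to +50. Origin: centre of the underside, z out of its top. It starts in either lane of the rack, on the 27 degree slope, length up the slope, tall end against the lip, so its z axis leans 27 degrees from vertical.
- fork: the other printed part, same grey: 100 long (own x), 36 wide, a 14 thick base with two 26 tall upright ears at its ends. Origin: centre of the underside. It lies in the rack's other lane; leave it there.
- rack: fixed steel drain rack on a white 170 (x) x 260 (y) drip tray, origin under its centre on the table. A plate 240 wide, 150 long slopes 27 degrees, low side to -x (facing the robot); at its foot, 65 in front of the origin and 35 above the table, runs a lip 8 proud of the plate. Lane centres y=-55 and +55.
- gauge: fixed bench caliper, grey base 110 (x) x 370 (y), origin under its centre on the table. Aluminium bed along y, 60 wide, top 30 above the table. Moving jaw on the -y side; spring anvil on the +y side before a grey housing (y=115 to 175, 78 high) that carries the dial (top at 91). Jaw plates are 44 wide and reach 64 above the table.
- jaw (a joint): travel of the moving jaw (m) along the caliper's +y towards the anvil: 0 fully open (170 mm between jaw faces), at most 0.100 (70 mm between the faces). Sliding friction about 5 N; it stays where it is left. The 100 mm block touches both jaws at about 0.070.
- jaw_grip (a point): middle of the gripping part of the moving jaw's black upright fin: 16 thick along the slide (own y), 30 wide (own x), its top 18 above this point; the dark carriage below the fin tops out 35 below this point. The fin's centre lies 40 behind the jaw's face.
- jaw_face (a point): centre of the moving jaw's face at the height of the bed's top; axes as the caliper's.
- anvil_face (a point): centre of the spring anvil's face at the height of the bed's top; axes as the caliper's. The anvil gives up to 12 mm towards +y against a spring of 0.4 N/mm and moves the needle.
- needle (a joint): angle of the dial needle (rad), 0 at rest pointing to the caliper's -x, turning clockwise from above by 0.2 rad per mm the anvil is pressed. The two bold marks are at 0.55 and 1.5; the scale ends at 2.4.
- dial (a point): centre of the dial's face, white, 64 across, facing up, with two bold black marks and a black needle.
- bottle: black resin bottle, 72 across, 190 tall, standing; origin at the centre of its underside.
- jar: clear jar, 60 across, 70 tall, standing; origin at the centre of its underside.
Things that resemble listed ones, but are neither listed nor needed, are in the scene too. Leave any brown, orange or pink look-alike of the block alone.

How it is judged:
On the way, in this order (a step that is already met when the one before it is completed fails the run):
1. the stepped block lies flat and lengthwise on the bed between the jaws, let go, the anvil not yet pressed (z of block in the frame of gauge between 0.027 and 0.034 m and angle between block's own z axis and vertical below 0.08 rad and x of block in the frame of gauge between -0.022 and 0.022 m and angle between the x axis of block and the y axis of gauge, either way round below 0.2 rad and y of block in the frame of gauge between -0.06 and 0.06 m and contact force between the fingers and block below 0.1 N and value of joint needle below 0.3 rad and linear speed of block below 0.02 m/s), for 0.2 s.
2. the jaw is shut on the block and the needle stands between the marks (z of block in the frame of gauge between 0.027 and 0.034 m and angle between block's own z axis and vertical below 0.08 rad and x of block in the frame of gauge between -0.022 and 0.022 m and angle between the x axis of block and the y axis of gauge, either way round below 0.2 rad and angle between the x axis of block and the y axis of gauge, either way round below 0.06 rad and value of joint needle between 0.45 and 1.65 rad), for 0.3 s.
At the end, for the whole second after the job is handed in: Block flat (4.5 deg), within 22 mm of the bed's centre line and 3.5 deg of lengthwise, at rest, let go, touching both jaws (faces 96-104 mm apart, block centre 46.5-53.5 mm from the anvil face), needle at 0.45-1.65 rad, jaw at rest; forked part within 20 mm of its start (all of step 2 and y of block in the frame of gauge between -0.06 and 0.06 m and contact force between the fingers and block below 0.1 N and horizontal distance between jaw_face and anvil_face between 0.096 and 0.104 m and y of block in the frame of anvil_face between -0.0535 and -0.0465 m and linear speed of block below 0.01 m/s and velocity of joint jaw below 0.005 m/s and distance of fork from where it was at the start of the episode below 0.02 m).
It fails at once if the needle is driven to the end of its scale (over 2.2 rad) (value of joint needle above 2.2 rad).
It fails at once if the block is dropped (falls free faster than 0.6 m/s, a drop of about 18 mm) (contact force between the fingers and block below 0.1 N and linear speed of block above 0.6 m/s).
It fails at once if the block is rammed on the caliper (over 80 N) (contact force between block and gauge above 80 N).
It fails at once if the forked part is taken off its place (over 30 mm) (distance of fork from where it was at the start of the episode above 0.03 m).
It fails at once if the bottle or the jar is knocked over (angle between any of bottle, jar's own z axis and vertical above 0.5 rad).
It also fails if it takes over 58 s, if anything falls off the work surface, if the arm or the gripper's body presses on something with over 40 N, if the wrist force passes 120 N, or if a joint passes its speed limit or range.

## Robot

A 7-joint arm with a two-finger parallel gripper is mounted at the origin on the work surface. World frame = base frame: x ahead of the robot, y to its left, z up, the work surface at z = 0. Lengths are in m, angles in rad, forces in N, time in s.
With the tool pointing down it reaches from about 0.425 to 0.875 m from the base axis. Payload 4.7 kg.
Tool frame: the origin (TCP) lies on the centre line of the jaws, within the pads' length; the fingertips stand 14 mm ahead of it and the grasp point (between the pads) lies 5 mm behind it; z points along the fingers, y is the line along which they close (so a half turn about z gives the same grasp; the last joint's range is limited). The gripper opens to 87 mm and grips with 3 to 60 N. Pads are 19 mm wide; open, the fingers measure 117 mm over their backs; the gripper's body (75 mm by 190 mm) begins 51 mm behind the grasp point.
Start: joints at [-1.168, 0.321, -0.07, 1.45, 0.023, 1.371, -0.057], TCP at [0.246, 0.601, 0.237] pointing down, gripper open.
Joint ranges: [-2.86, 2.86], [-0.3, 2.09], [-1.38, 1.24], [0.06, 2.45], [-1.56, 4.7], [0.09, 2.05], [-2.69, 2.69]. Speed limits (rad/s): [2.57, 2.57, 3.14, 3.14, 3.14, 3.14, 3.14].

## Interface

Orientations are given as a rotation vector (axis times angle).
In Python, from bench import ctrl gives the robot as it stands.
- The arm moves only by the tool send_rows, never from a script. Its argument "steps" is a list of rows, each an object of numbers: "tx", "ty", "tz": the shift along the tool's x, y, z in units of 60 mm (1.0 is 60 mm); "turn": the turn about the tool's z in units of 8 degrees (1.0 is 8 degrees); "grip": the opening, from 0 (shut) to 1 (fully open). A call has 1 to 12 rows; each row shifts and turns the commanded pose from where the row before left it, along the tool's axes as they then stand; what a row does not reach is not made up. A row lasts 1/8 s, in which the tool goes at most 62.5 mm and 10.7 degrees, less where a joint would pass 70% of its speed; a pose out of reach is approached as far as the arm can. A call is refused whole if a number of a shift passes 1 or a number of a turn 1, either way. A call with a gripper value outside its range is refused whole. The fingers move at their own pace and stop on an object; "newtons" is the grip in N (left out, the last holds). Time passes only in rows, so rows that do not move let the fingers close. It gives the time, the measured TCP pose, the force, the opening and the grip force at its end, in the units of the state.
- ctrl.get_state(): the state, without advancing time (a new reading comes with each control period).
- ctrl.get_image(name): name is "scene" or "side" or "wrist"; returns a dict with "pixels" (384x512x3 uint8, red, green, blue), "K" (3x3 intrinsics, pixels), "cam_to_world" (4x4, takes a point from camera to world coordinates); the wrist camera has in their place "T_tool_cam" (4x4, takes a point from camera to tool coordinates, whose origin is the TCP and whose axes are the flange's). Camera axes: x right, y down, z forward; pixel columns grow to the right and rows downward; lengths in m; the calibration is good to about 2 mm. A picture is of the moment at which its call begins: read the wrist's pose just before it. There is no depth.
- ctrl.close_job(): hands the job in; it is judged then, once.
The state is a dict: "time": time; "joint_positions": joint angles; "qd": joint speeds; "joint_torque": joint torques, N m; "position": TCP position; "tool_rot": TCP orientation; "ft_force": force on the tool from outside, world axes, zero at the start; "torque": the same for the moment, N m; "grip_width": opening from 0.0 (shut) to 1.0 (fully open); "grip_force": force on a finger pad.
Only numpy, scipy, OpenCV 4.12 (cv2) and the standard library are available. Lean on these libraries where they do the work, as an engineer would, in place of code of your own. Each camera call takes 0.05 s, during which the arm holds its last target. There are 200 camera calls.

## Working session

There is one attempt and no reset: what is moved stays moved. The work goes in short steps, Python scripts to look and compute and a tool call to move; the robot and the scene stay as the last step left them, time stands still between calls to the robot, and variables do not carry over. Pictures are saved under pics/ and viewed, at most 10 in all, crops included, and the job is handed in when it is done.

Besides the shell and the picture viewer there is one more tool, called after "Emit:" as a command line: name --argument value ..., lists and objects as JSON in quotes. send_rows: Moves the arm, as the interface text tells. Its arguments: {"type":"object","properties":{"steps":{"type":"array"},"newtons":{"type":"number"}},"required":["steps"]}

```bash
mkdir -p pics; ls; cat > h.py <<'E'
import numpy as np, cv2
from bench import ctrl
from scipy.spatial.transform import Rotation as R
def grab(n,f):
    s=ctrl.get_state(); im=ctrl.get_image(n)
    cv2.imwrite(f'pics/{f}.png',im['pixels'][:,:,::-1])
    if 'cam_to_world' in im: T=np.array(im['cam_to_world'])
    else:
        W=np.eye(4);W[:3,:3]=R.from_rotvec(s['tool_rot']).as_matrix();W[:3,3]=s['position'];T=W@np.array(im['T_tool_cam'])
    np.savez(f'pics/{f}.npz',K=im['K'],T=T,p=im['pixels'])
    return im['pixels'],np.array(im['K']),T
def load(f):
    d=np.load(f'pics/{f}.npz');return d['p'],d['K'],d['T']
def ray(K,T,u,v):
    d=T[:3,:3]@np.linalg.solve(K,[u,v,1.]);return T[:3,3],d/np.linalg.norm(d)
def onz(K,T,u,v,z):
    o,d=ray(K,T,u,v);return o+d*(z-o[2])/d[2]
def proj(K,T,P):
    P=np.atleast_2d(P);c=(P-T[:3,3])@T[:3,:3];q=c@K.T;return q[:,:2]/q[:,2:]
E
python3 - <<'E'
from h import *
for n in['scene','side','wrist']:
    p,K,T=grab(n,n+'0');print(n,K.round(1).tolist(),T.round(3).tolist())
s=ctrl.get_state();print(s)
a=cv2.imread('pics/scene0.png')
E
```

```text
pics
scene [[458.9, 0.0, 265.3], [0.0, 458.9, 185.8], [0.0, 0.0, 1.0]] [[-0.061, 0.7, -0.712, 1.651], [0.998, 0.032, -0.053, 0.242], [-0.015, -0.714, -0.7, 1.197], [0.0, 0.0, 0.0, 1.0]]
side [[433.8, 0.0, 255.4], [0.0, 433.8, 202.5], [0.0, 0.0, 1.0]] [[0.998, -0.035, 0.053, 0.443], [-0.061, -0.766, 0.64, -0.615], [0.018, -0.642, -0.767, 1.015], [0.0, 0.0, 0.0, 1.0]]
wrist [[325.7, 0.0, 254.3], [0.0, 325.7, 188.1], [0.0, 0.0, 1.0]] [[0.379, 0.895, 0.237, 0.182], [0.925, -0.365, -0.101, 0.628], [-0.003, 0.258, -0.966, 0.383], [0.0, 0.0, 0.0, 1.0]]
{'time': 0.15, 'joint_positions': array([-1.16787984,  0.32166074, -0.07010564,  1.45138012,  0.0226032 ,
        1.37080017, -0.05689279]), 'qd': array([-0.00041613, -0.00197065,  0.00153194, -0.00251541, -0.0012243 ,
        0.0009222 , -0.00039935]), 'joint_torque': array([-2.80639242e-04, -4.91796327e+01, -4.04654816e-01, -3.12872887e+01,
       -6.39346358e-02,  4.06862958e-02,  1.16578426e-04]), 'position': array([0.24629278, 0.6011073 , 0.23571506]), 'tool_rot': array([-6.06792830e-01, -3.08222920e+00,  2.27345761e-03]), 'ft_force': array([-0.55648515,  0.26352658, -0.43685758]), 'torque': array([0.00759112, 0.02431351, 0.00321991]), 'grip_force': 0.0, 'grip_width': 1.001993301562961}
```

View pics/scene0.png

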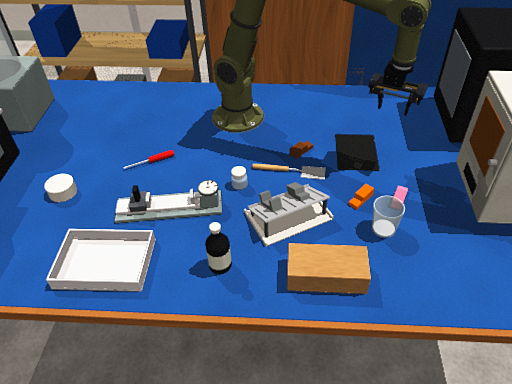

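View pics/side0.png

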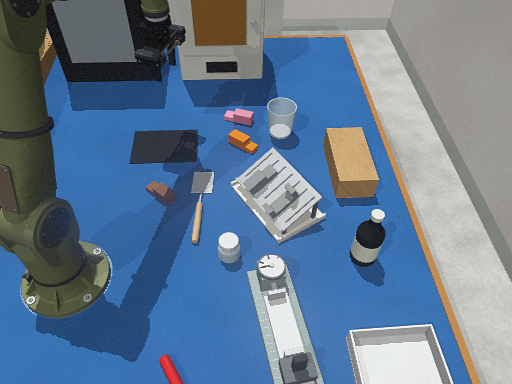

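The scene view shows the rack at about (290,212), the caliper at (170,205) with its dial at (207,187) and fin at (136,195), the bottle at (217,248) and the clear jar at (387,215). In the side view the rack is at (278,193), the dial at (271,266) and the fin at (297,362). I need enlarged crops.

```bash
python3 - <<'E'
import cv2,numpy as np
a=cv2.imread('pics/scene0.png');b=cv2.imread('pics/side0.png')
def c(i,x,y,w,h,k):
    o=cv2.resize(i[y:y+h,x:x+w],None,fx=k,fy=k,interpolation=cv2.INTER_CUBIC)
    for t in range(0,w,10): cv2.putText(o,str(x+t),(t*k,8),0,.28,(0,0,255),1);cv2.line(o,(t*k,0),(t*k,3),(0,0,255),1)
    for t in range(0,h,10): cv2.putText(o,str(y+t),(0,t*k+3),0,.28,(0,0,255),1)
    return o
cv2.imwrite('pics/c1.png',np.vstack([np.hstack([c(a,240,178,100,66,4),c(b,228,142,100,66,4)]),np.hstack([c(a,108,175,130,50,3),c(b,240,245,130,50,3)])]))
cv2.imwrite('pics/c2.png',np.hstack([c(b,228,140,100,105,5)[:,:500]]))
E
```

```text
Traceback (most recent call last):
ValueError: all the input array dimensions except for the concatenation axis must match exactly, but along dimension 1, the array at index 0 has size 800 and the array at index 1 has size 780
```

```bash
python3 - <<'E'
import cv2,numpy as np
a=cv2.imread('pics/scene0.png');b=cv2.imread('pics/side0.png')
def c(i,x,y,w,h,k,W,H):
    o=cv2.resize(i[y:y+h,x:x+w],None,fx=k,fy=k,interpolation=cv2.INTER_CUBIC)
    for t in range(0,w,10): cv2.putText(o,str(x+t),(t*k,8),0,.28,(0,0,255),1);cv2.line(o,(t*k,0),(t*k,3),(0,0,255),1)
    for t in range(0,h,10): cv2.putText(o,str(y+t),(0,t*k+3),0,.28,(0,0,255),1)
    z=np.zeros((H,W,3),np.uint8);z[:o.shape[0],:o.shape[1]]=o[:H,:W];return z
cv2.imwrite('pics/c1.png',np.vstack([np.hstack([c(a,240,178,100,66,4,400,410),c(b,228,142,100,102,4,400,410)]),np.hstack([c(a,108,175,130,50,3,400,190),c(b,240,245,100,60,3,400,190)])]))
E
```

```text
(no output)
```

View pics/c1.png

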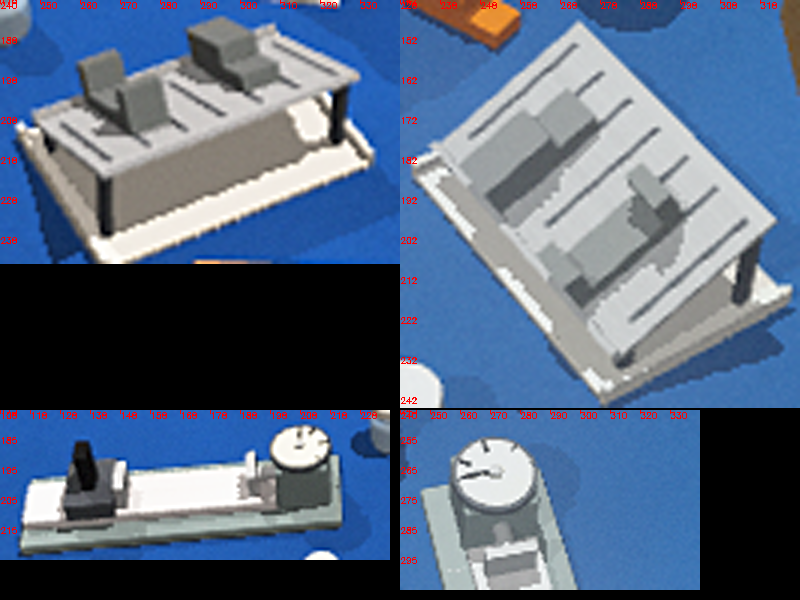

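The block is in the right-hand (+y) lane: in the side view its tall top runs from about (245,181) to (263,172), with the step up the slope. The fork is in the other lane. The dial is at (208.7,187.7) in the scene view and (271.7,265.7) in the side view.

```bash
python3 - <<'E'
from h import *
S=load('scene0');D=load('side0')
def tri(a,b):
    o1,d1=ray(S[1],S[2],*a);o2,d2=ray(D[1],D[2],*b)
    A=np.c_[d1,-d2];t=np.linalg.lstsq(A,o2-o1,rcond=None)[0]
    p,q=o1+t[0]*d1,o2+t[1]*d2;return (p+q)/2,np.linalg.norm(p-q)
for n,a,b in[('dial',(208.7,187.7),(271.7,265.7)),('lowR',(308.8,185),(237.5,181.5)),('lowL',(248.3,205.5),(283.5,231)),('hiR',(329.5,197.5),(272.5,147)),('hiL',(266.8,221.8),(322,197))]:
    p,e=tri(a,b);print(n,p.round(4),round(e,4))
# fin: black pixels
for (p,K,T),(x,y,w,h) in((S,(125,178,30,30)),(D,(275,335,45,49))):
    g=p.max(2);m=(g<45)
    ys,xs=np.nonzero(m[y:y+h,x:x+w]);print('fin',xs.min()+x,xs.max()+x,ys.min()+y,ys.max()+y,len(xs))
    for yy in range(ys.min(),ys.max()+1,2):
        q=xs[ys==yy]; print(yy+y,(q.min()+x,q.max()+x) if len(q) else '',end=' ')
    print()
for n,(K,T),uv in(('bottle',S[1:],(219,270)),('bottle',D[1:],(363,262)),('jar',S[1:],(384,233)),('jar',D[1:],(280,134))):
    print(n,onz(K,T,*uv,0).round(3))
# base corners
for uv in((116.3,222.7),(221.3,212.3)):print('base',onz(S[1],S[2],*uv,0.0).round(4))
E
```

```text
dial [ 0.5352 -0.04    0.079 ] 0.0035
lowR [0.4578 0.3063 0.0261] 0.0141
lowL [0.5799 0.0978 0.0399] 0.0103
hiR [0.5742 0.3762 0.093 ] 0.0017
hiL [0.6943 0.1706 0.0921] 0.006
fin 130 145 186 207 96
186 (np.int64(133), np.int64(136)) 188 (np.int64(133), np.int64(137)) 190 (np.int64(133), np.int64(137)) 192 (np.int64(133), np.int64(138)) 194 (np.int64(133), np.int64(139)) 196 (np.int64(134), np.int64(139)) 198 (np.int64(134), np.int64(139)) 200 (np.int64(135), np.int64(139)) 202 (np.int64(130), np.int64(130)) 204  206  Traceback (most recent call last):
  File "<stdin>", line 12, in <module>
    return umr_minimum(a, axis, None, out, keepdims, initial, where)
ValueError: zero-size array to reduction operation minimum which has no identity
```

```bash
cat >> h.py <<'E'
def toolT():
    s=ctrl.get_state();W=np.eye(4);W[:3,:3]=R.from_rotvec(s['tool_rot']).as_matrix();W[:3,3]=s['position'];return W
def plan(target,yang):
    """target TCP xyz, yang = world angle (deg) of tool y axis (mod 180). prints turn units, then shifts in axes AFTER and BEFORE the turn"""
    W=toolT();y=W[:2,1];a=np.degrees(np.arctan2(y[1],y[0]))
    d=(yang-a+90)%180-90     # ccw world
    print('TCP',W[:3,3].round(4),'z',W[:3,2].round(3),'yang',round(a,2),'turn units',round(-d/8,3))
    e=np.array(target)-W[:3,3]
    print('shift before turn',(W[:3,:3].T@e/.06).round(3),'after turn',((R.from_euler('z',d,degrees=True).as_matrix()@W[:3,:3]).T@e/.06).round(3))
E
python3 - <<'E'
from h import *
S=load('scene0');D=load('side0');W=load('wrist0')
print((np.linalg.inv(toolT())@W[2]).round(3))
th=np.radians(30.3);Rz=np.array([[np.cos(th),-np.sin(th)],[np.sin(th),np.cos(th)]])
c=np.array([.5766,.2377])-Rz@[.0018,0]
print('rack',c.round(4))
def rk(x,y,z):return np.r_[c+Rz@[x,y],z]
s27,c27=np.sin(np.radians(27)),np.cos(np.radians(27))
def blk(x,y,z,off=50):return rk(-.065+(off*1e-3+x)*c27-z*s27,.055+y,.035+(off*1e-3+x)*s27+z*c27)
P=[blk(-.05,-.018,.034),blk(-.05,.018,.034),blk(.015,-.018,.034),blk(.015,.018,.034),blk(.05,-.018,.016),blk(.05,.018,.016)]
P=np.array(P);print('pred scene',proj(S[1],S[2],P).round(1).tolist());print('pred side',proj(D[1],D[2],P).round(1).tolist())
print('grasp',blk(-.008,0,.024).round(4))
for n,K in(('scene',S),('side',D)):print(n,'tray/plate',proj(K[1],K[2],[rk(-.065,.12,.035),rk(-.065,-.12,.035),rk(.0687,.12,.103),rk(.0687,-.12,.103)]).round(1).tolist())
p=D[0]
print('fin side',p[340:384:4,280:320:3].max(2))
for n,(K,T),uv in(('bottle',S[1:],(219,270)),('bottle',D[1:],(363,262)),('jar',S[1:],(384,233)),('jar',D[1:],(280,134))):
    print(n,onz(K,T,*uv,0).round(3))
for uv in((116.3,222.7),(221.3,212.3)):print('base',onz(S[1],S[2],*uv,0.0).round(4))
g=blk(-.008,0,.024);plan([*g[:2],.237],120.3)
E
```

```text
[[ 0.    -0.966 -0.258  0.07 ]
 [ 1.     0.001 -0.002  0.   ]
 [ 0.002 -0.258  0.966 -0.147]
 [ 0.     0.     0.     1.   ]]
rack [0.575  0.2368]
pred scene [[285.9, 183.6], [294.8, 180.4], [294.2, 187.9], [303.4, 184.5], [300.0, 195.3], [309.3, 191.7]]
pred side [[246.9, 189.7], [240.2, 182.1], [263.5, 174.9], [256.6, 167.5], [274.5, 169.7], [267.5, 162.5]]
grasp [0.5141 0.2649 0.0755]
scene tray/plate [[308.0, 184.8], [248.0, 207.4], [329.6, 195.1], [265.2, 220.3]]
side tray/plate [[236.4, 177.3], [282.0, 229.8], [272.7, 145.1], [322.3, 194.3]]
fin side [[236 236 235 236 236 236 234 203 184 183 152 180 183 183]
 [236 236 236 235 236 236 237 238 167 182 166 164 180 182]
 [237 236 235 236 228 230 229 226 163 169 167 115 165 166]
 [236 235 229 227 227 229 235 138 215 139 165 167 169 168]
 [241 184 134 103 148  91  90  91  84  95 123 170 163 163]
 [149 141 142 142  73  89  90  85  86  72 126 130 150 166]
 [101 139 141 137  61  62  62  64  63 113 134 137 172 165]
 [ 72 142 140 140  58  63  66  62  59 136 131 133 172 150]
 [113 140 138 134 133  92  92  92  89  86 132 130 136 173]
 [203  92 138 131 134  88  89  91  92  93 135 134 106 172]
 [190  67 141 137 135 143  96  78  80  82  74 101 181 188]]
bottle [0.819 0.028 0.   ]
bottle [0.796 0.006 0.   ]
jar [0.642 0.563 0.   ]
jar [0.619 0.543 0.   ]
base [ 0.6405 -0.3538  0.    ]
base [0.575  0.0041 0.    ]
TCP [0.2463 0.6011 0.2357] z [-0.    -0.001 -1.   ] yang 67.73 turn units -6.572
shift before turn [-6.254 -3.494 -0.016] after turn [-1.026 -7.09  -0.011]
```

Emit:
send_rows --steps '[{"turn":-0.95,"grip":1},{"turn":-0.95},{"turn":-0.95},{"turn":-0.95},{"turn":-0.95},{"turn":-0.95},{"turn":-0.87},{"tx":-0.13,"ty":-0.8},{"tx":-0.13,"ty":-0.8},{"tx":-0.13,"ty":-0.8},{"tx":-0.13,"ty":-0.8},{"tx":-0.13,"ty":-0.8}]'

```text
validation failed for argument at $.st...
```

Emit:
send_rows --steps '[{"tx":-0.13,"ty":-0.8},{"tx":-0.13,"ty":-0.8},{"tx":-0.12,"ty":-0.8},{"ty":-0.69},{},{}]'

```text
validation failed for argument at $.st...
```

```bash
python3 - <<'E'
from h import *
plan([.514,.265,.237],120.3)
p,K,T=grab('wrist','w1')
cv2.imwrite('pics/w1b.png',cv2.resize(p[:,:,::-1],(800,600),interpolation=cv2.INTER_CUBIC))
E
```

```text
TCP [0.2463 0.6011 0.2357] z [-0.    -0.001 -1.   ] yang 67.73 turn units -6.572
shift before turn [-6.252 -3.493 -0.016] after turn [-1.026 -7.088 -0.011]
```

View pics/w1b.png

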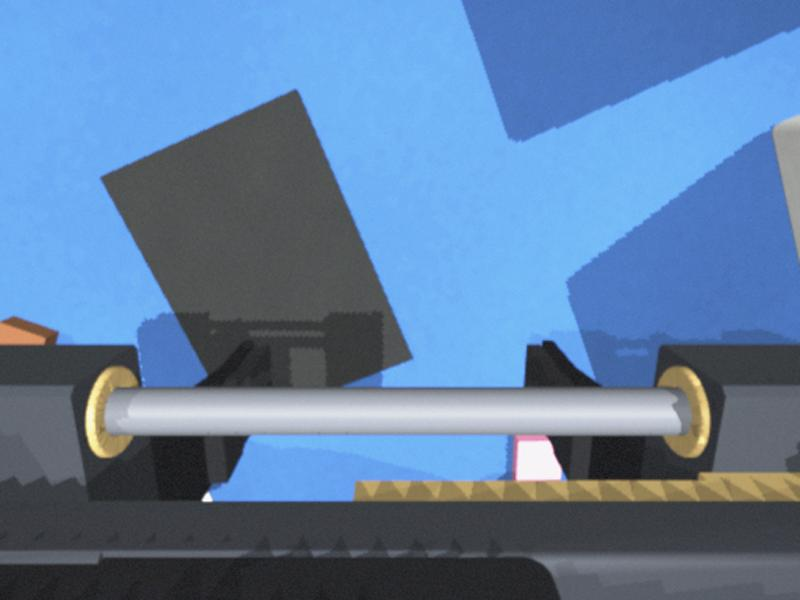

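The wrist view shows only the black pad. The gripper hides rows below about 225 (of 384), so objects must sit on the tool's +x side. The moves were refused because each row probably needs all five keys.

Emit:
send_rows --steps '[{"tx":0,"ty":0,"tz":0,"turn":-0.95,"grip":1},{"tx":0,"ty":0,"tz":0,"turn":-0.95,"grip":1},{"tx":0,"ty":0,"tz":0,"turn":-0.95,"grip":1},{"tx":0,"ty":0,"tz":0,"turn":-0.95,"grip":1},{"tx":0,"ty":0,"tz":0,"turn":-0.95,"grip":1},{"tx":0,"ty":0,"tz":0,"turn":-0.95,"grip":1},{"tx":0,"ty":0,"tz":0,"turn":-0.87,"grip":1},{"tx":-0.25,"ty":-0.8,"tz":0,"turn":0,"grip":1},{"tx":-0.25,"ty":-0.8,"tz":0,"turn":0,"grip":1},{"tx":-0.25,"ty":-0.8,"tz":0,"turn":0,"grip":1},{"tx":-0.25,"ty":-0.8,"tz":0,"turn":0,"grip":1},{"tx":-0.25,"ty":-0.8,"tz":0,"turn":0,"grip":1}]' --newtons 20

```text
time: 1.7
position: [0.4332, 0.4308, 0.2365]
tool_rot: [-0.821, 3.032, 0.0]
ft_force: [0.2, 0.3, -0.8]
grip_width: 1.005
grip_force: 0.0
```

Emit:
send_rows --steps '[{"tx":-0.25,"ty":-0.8,"tz":0,"turn":0,"grip":1},{"tx":-0.25,"ty":-0.8,"tz":0,"turn":0,"grip":1},{"tx":-0.25,"ty":-0.8,"tz":0,"turn":0,"grip":1},{"tx":0,"ty":-0.69,"tz":0,"turn":0,"grip":1},{"tx":0,"ty":0,"tz":0,"turn":0,"grip":1},{"tx":0,"ty":0,"tz":0,"turn":0,"grip":1}]'

```text
time: 2.45
position: [0.5641, 0.2953, 0.2364]
tool_rot: [0.821, -3.032, -0.001]
ft_force: [-1.0, 1.3, -0.5]
grip_width: 1.002
grip_force: 0.0
```

```bash
python3 - <<'E'
from h import *
plan([.514,.265,.237],120.3)
p,K,T=grab('wrist','w1')
cv2.imwrite('pics/w1b.png',cv2.resize(p[:,:,::-1],(800,600),interpolation=cv2.INTER_CUBIC))
E
```

```text
TCP [0.5641 0.2953 0.2364] z [-0.001  0.001 -1.   ] yang 120.31 turn units 0.001
shift before turn [ 0.975 -0.016 -0.01 ] after turn [ 0.975 -0.016 -0.01 ]
```

View pics/w1b.png

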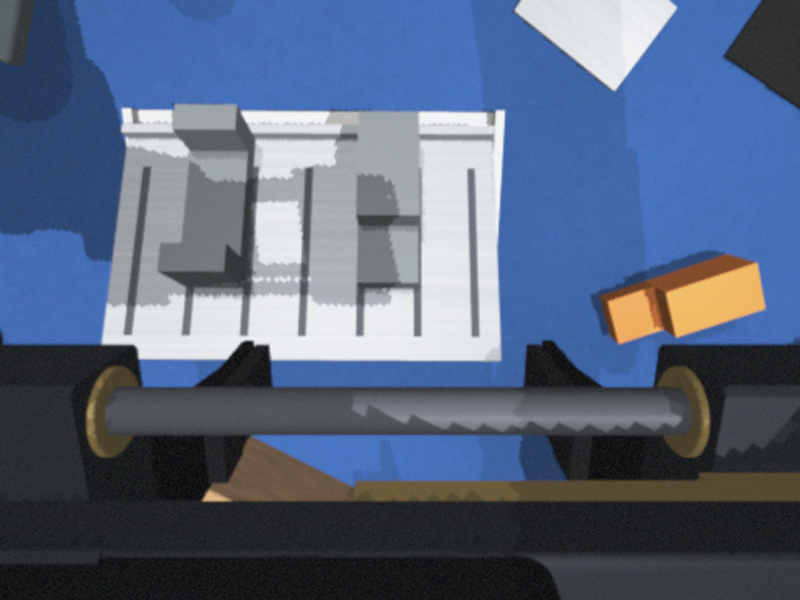

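The wrist view is square to the rack. The block's tall top spans (358–419, 111–216) and its step top ends at row 283, all in the enlarged picture's pixels (1.5625×). The fork is at left.

```bash
python3 - <<'E'
from h import *
p,K,T=load('w1');k=1.5625
s,c=np.sin(np.radians(27)),np.cos(np.radians(27))
f=lambda u,v,z:onz(K,T,u/k-.2,v/k-.2,z)
L=[f(358,112,.035+.034*c),f(419,111,.035+.034*c)];H=[f(358,216,.035+.065*s+.034*c),f(419,216,.035+.065*s+.034*c)]
E=[f(358,283,.035+.1*s+.016*c),f(419,283,.035+.1*s+.016*c)]
ml,mh,me=[np.mean(q,0) for q in(L,H,E)]
print(ml.round(4),mh.round(4),me.round(4))
print('widths',[np.linalg.norm(q[1]-q[0]).round(4) for q in(L,H,E)],'len tall',np.linalg.norm(mh-ml),'yaw',np.degrees(np.arctan2(*(mh-ml)[1::-1])),np.degrees(np.arctan2(*(me-ml)[1::-1])))
a=np.radians(30.3);u=np.array([np.cos(a)*c,np.sin(a)*c,s]);n=np.array([-np.cos(a)*s,-np.sin(a)*s,c])
for q,x,z in((ml,-.05,.034),(mh,.015,.034),(me,.05,.016)):print('grasp est',(q+(-.008-x)*u+(.024-z)*n).round(4))
E
```

```text
[0.4829 0.2417 0.0653] [0.533  0.2712 0.0948] [0.5667 0.2907 0.0947]
widths [np.float64(0.036), np.float64(0.0344), np.float64(0.0356)] len tall 0.06525879696723727 yaw 30.547381113536122 30.348972914183577
grasp est [0.5191 0.2628 0.0755]
grasp est [0.5193 0.2632 0.0755]
grasp est [0.519  0.2628 0.0755]
```

The three estimates agree within 0.5 mm, and the sizes match (36 wide, 65 long, yaw 30.4°). I'm going down to grasp.

Emit:
send_rows --steps '[{"tx":0.46,"ty":-0.05,"tz":0,"turn":0,"grip":1},{"tx":0.46,"ty":-0.04,"tz":0,"turn":0,"grip":1},{"tx":0,"ty":0,"tz":0.6,"turn":0,"grip":1},{"tx":0,"ty":0,"tz":0.6,"turn":0,"grip":1},{"tx":0,"ty":0,"tz":0.6,"turn":0,"grip":1},{"tx":0,"ty":0,"tz":0.4,"turn":0,"grip":1},{"tx":0,"ty":0,"tz":0.3,"turn":0,"grip":1},{"tx":0,"ty":0,"tz":0.2,"turn":0,"grip":1},{"tx":0,"ty":0,"tz":0.0,"turn":0,"grip":1},{"tx":0,"ty":0,"tz":0,"turn":0,"grip":1}]' --newtons 10

```text
time: 3.75
position: [0.5203, 0.2626, 0.0755]
tool_rot: [-0.82, 3.031, 0.001]
ft_force: [0.7, 0.4, 0.0]
grip_width: 1.002
grip_force: 0.0
```

Emit:
send_rows --steps '[{"tx":0,"ty":0,"tz":0,"turn":0,"grip":0},{"tx":0,"ty":0,"tz":0,"turn":0,"grip":0},{"tx":0,"ty":0,"tz":0,"turn":0,"grip":0},{"tx":0,"ty":0,"tz":0,"turn":0,"grip":0},{"tx":0,"ty":0,"tz":0,"turn":0,"grip":0},{"tx":0,"ty":0,"tz":0,"turn":0,"grip":0}]' --newtons 10

```text
time: 4.5
position: [0.5196, 0.2622, 0.0746]
tool_rot: [0.821, -3.032, -0.0]
ft_force: [-0.9, -0.3, 1.1]
grip_width: 0.413
grip_force: 10.0
```

Emit:
send_rows --steps '[{"tx":0,"ty":0,"tz":-0.2,"turn":0,"grip":0},{"tx":0,"ty":0,"tz":-0.4,"turn":0,"grip":0},{"tx":0,"ty":0,"tz":-0.5,"turn":0,"grip":0},{"tx":0,"ty":0,"tz":-0.5,"turn":0,"grip":0},{"tx":0,"ty":0,"tz":-0.5,"turn":0,"grip":0},{"tx":0,"ty":0,"tz":-0.4,"turn":0,"grip":0},{"tx":0,"ty":0,"tz":0,"turn":0,"grip":0},{"tx":0,"ty":0,"tz":0,"turn":0,"grip":0}]'

```text
time: 5.5
position: [0.5191, 0.2619, 0.2236]
tool_rot: [0.82, -3.031, 0.001]
ft_force: [-0.3, 0.3, -2.0]
grip_width: 0.412
grip_force: 10.0
```

```bash
python3 - <<'E'
from h import *
s=ctrl.get_state();print(s['position'],s['grip_width'],s['grip_force'],s['ft_force'])
S=load('scene0');D=load('side0')
# gauge: dial centres at z=.091 from white disc masks
for n,(p,K,T),(x,y,w,h) in(('scene',S,(195,178,28,18)),('side',D,(254,252,34,30))):
    m=(p.min(2)>200).astype(np.uint8);sub=np.zeros_like(m);sub[y:y+h,x:x+w]=m[y:y+h,x:x+w]
    cs,_=cv2.findContours(sub,cv2.RETR_EXTERNAL,cv2.CHAIN_APPROX_NONE);c=max(cs,key=cv2.contourArea)
    e=cv2.fitEllipse(cv2.convexHull(c));print(n,'dial',np.round(e,1).tolist() if 0 else e,onz(K,T,*e[0],.091).round(4))
# fin top in scene: (135,186.5)
print('fin top scene @z .11',onz(S[1],S[2],135,186.5,.11).round(4),'@.13',onz(S[1],S[2],135,186.5,.13).round(4))
plan([.5,-.12,.25],0)
E
```

```text
[0.51907089 0.26186124 0.22362039] 0.4119775602964117 9.992669880157337 [-0.33111631  0.29919136 -2.0153595 ]
scene dial ((207.60971069335938, 186.849853515625), (12.327974319458008, 17.935691833496094), 83.73480224609375) [ 0.5415 -0.0402  0.091 ]
side dial ((271.16265869140625, 265.43133544921875), (21.444454193115234, 24.90925407409668), 95.27861785888672) [ 0.5336 -0.0482  0.091 ]
fin top scene @z .11 [ 0.5702 -0.2827  0.11  ] @.13 [ 0.59   -0.2731  0.13  ]
TCP [0.5191 0.2619 0.2236] z [-0.001 -0.001 -1.   ] yang 120.29 turn units -7.464
shift before turn [ 3.485 -5.335 -0.435] after turn [ 6.365  0.318 -0.431]
```

Emit:
send_rows --steps '[{"tx":0,"ty":0,"tz":-0.1,"turn":1,"grip":0},{"tx":0,"ty":0,"tz":-0.1,"turn":1,"grip":0},{"tx":0,"ty":0,"tz":-0.1,"turn":1,"grip":0},{"tx":0,"ty":0,"tz":-0.1,"turn":1,"grip":0},{"tx":0,"ty":0,"tz":0,"turn":1,"grip":0},{"tx":0,"ty":0,"tz":0,"turn":1,"grip":0},{"tx":0,"ty":0,"tz":0,"turn":1,"grip":0},{"tx":0,"ty":0,"tz":0,"turn":1,"grip":0},{"tx":0,"ty":0,"tz":0,"turn":1,"grip":0},{"tx":0,"ty":0,"tz":0,"turn":1,"grip":0},{"tx":0,"ty":0,"tz":0,"turn":1,"grip":0},{"tx":0,"ty":0,"tz":0,"turn":1,"grip":0}]'

```text
time: 7.0
position: [0.5188, 0.2617, 0.2466]
tool_rot: [-1.71, -2.634, 0.005]
ft_force: [0.3, -0.7, -2.0]
grip_width: 0.415
grip_force: 10.0
```

Emit:
send_rows --steps '[{"tx":0,"ty":0,"tz":0,"turn":0.87,"grip":0},{"tx":0,"ty":0,"tz":0,"turn":0.87,"grip":0}]'

```text
time: 7.25
position: [0.5188, 0.2617, 0.2466]
tool_rot: [-2.016, -2.408, 0.005]
ft_force: [-0.5, 0.4, -1.2]
grip_width: 0.417
grip_force: 10.0
```

```bash
python3 - <<'E'
from h import *
plan([.563,-.206,.25],10.4);print(ctrl.get_state()['joint_positions'].round(2))
E
```

```text
TCP [0.5188 0.2617 0.2466] z [-0.003 -0.002 -1.   ] yang 10.14 turn units -0.033
shift before turn [-7.804 -0.648 -0.044] after turn [-7.801 -0.683 -0.044]
[-0.69  0.17  0.2   1.62 -0.03  1.36 -0.31]
```

Emit:
send_rows --steps '[{"tx":-0.5,"ty":-0.07,"tz":0,"turn":0,"grip":0},{"tx":-0.8,"ty":-0.07,"tz":0,"turn":0,"grip":0},{"tx":-0.8,"ty":-0.07,"tz":0,"turn":0,"grip":0},{"tx":-0.8,"ty":-0.07,"tz":0,"turn":0,"grip":0},{"tx":-0.8,"ty":-0.07,"tz":0,"turn":0,"grip":0},{"tx":-0.8,"ty":-0.07,"tz":0,"turn":0,"grip":0},{"tx":-0.8,"ty":-0.07,"tz":0,"turn":0,"grip":0},{"tx":-0.8,"ty":-0.07,"tz":0,"turn":0,"grip":0},{"tx":-0.8,"ty":-0.07,"tz":0,"turn":0,"grip":0},{"tx":-0.8,"ty":-0.05,"tz":0,"turn":0,"grip":0},{"tx":-0.1,"ty":0,"tz":0,"turn":0,"grip":0},{"tx":0,"ty":0,"tz":0,"turn":0,"grip":0}]'

```text
time: 8.75
position: [0.5631, -0.2053, 0.2471]
tool_rot: [-2.011, -2.41, 0.001]
ft_force: [-1.0, 1.1, -1.9]
grip_width: 0.41
grip_force: 10.0
```

```bash
python3 - <<'E'
from h import *
plan([.563,-.206,.25],10.4)
grab('wrist','wA')
E
```

```text
TCP [ 0.5631 -0.2053  0.2471] z [-0.002  0.001 -1.   ] yang 10.31 turn units -0.011
shift before turn [-0.012 -0.004 -0.048] after turn [-0.012 -0.004 -0.048]
```

Emit:
send_rows --steps '[{"tx":-0.5,"ty":0,"tz":0,"turn":0,"grip":0},{"tx":-0.8,"ty":0,"tz":0,"turn":0,"grip":0},{"tx":-0.8,"ty":0,"tz":0,"turn":0,"grip":0},{"tx":-0.8,"ty":0,"tz":0,"turn":0,"grip":0},{"tx":-0.1,"ty":0,"tz":0,"turn":0,"grip":0},{"tx":0,"ty":0,"tz":0,"turn":0,"grip":0}]'

```text
time: 9.55
position: [0.5967, -0.3807, 0.2477]
tool_rot: [-2.009, -2.413, -0.002]
ft_force: [-0.1, 1.6, -1.3]
grip_width: 0.41
grip_force: 10.0
```

```bash
python3 - <<'E'
from h import *
plan([.563,-.206,.25],10.4)
grab('wrist','wB');a,b=[cv2.imread(f'pics/w{q}.png')[:240] for q in 'AB']
s=grab('side','sB')[0][180:384,200:400,::-1]
o=np.zeros((600,800,3),np.uint8);k=1.25
for i,q in enumerate((a,b)):o[i*300:(i+1)*300,:640]=cv2.resize(q,(640,300),interpolation=cv2.INTER_CUBIC)
o[:160,640:]=cv2.resize(s,(160,160))
cv2.imwrite('pics/AB.png',o)
E
```

```text
TCP [ 0.5967 -0.3807  0.2477] z [-0.001  0.002 -1.   ] yang 10.46 turn units 0.007
shift before turn [ 2.966 -0.023 -0.031] after turn [ 2.966 -0.026 -0.031]
```

View pics/AB.png

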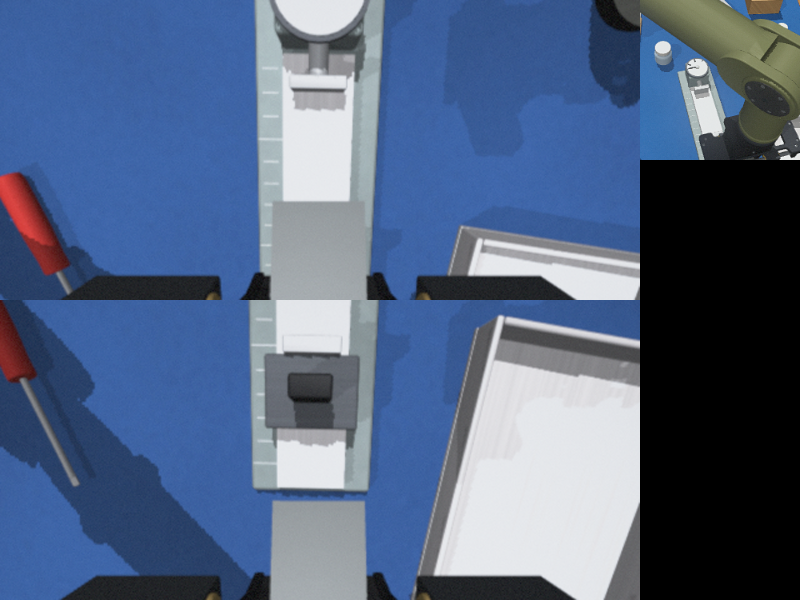

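View A shows the anvil plate's top at (290–347, 76–88), the bed between x=282 and 350, and the dial above. View B (offset 300 rows) shows the jaw plate at (283–342, 336–352) and the fin top at (289–332, 374–400). The block is held square at the bottom of both views.

```bash
python3 - <<'E'
from h import *
A=load('wA');B=load('wB');S=load('scene0');k=1.25
fa=lambda u,v,z:onz(A[1],A[2],u/k,v/k,z);fb=lambda u,v,z:onz(B[1],B[2],u/k,v/k,z)
# bed edges rows from pixels: white vs base
lm=[fa(282,60,.03),fa(283,195,.03),fb(278,5,.03),fb(277,180,.03)];rm=[fa(351,120,.03),fa(350,195,.03),fb(350,20,.03),fb(346,180,.03)]
print('L',np.round(lm,4)[:,:2].tolist());print('R',np.round(rm,4)[:,:2].tolist())
for q in(lm,rm):
    q=np.array(q);c=np.polyfit(q[:,1],q[:,0],1);print('yaw',np.degrees(np.arctan(-c[0])),'x at y=-.2',np.polyval(c,-.2))
print('anvil top mid z.064 v=76,82,88',[fa(318.5,v,.064).round(4) for v in(76,82,88)])
print('jaw top mid',[fb(312.5,v,.064).round(4) for v in(36,44,52)])
print('dial w', 'fin top')
o1,d1=ray(B[1],B[2],310.5/k,87/k)
for z in(.09,.1,.11,.12):
    P=[fb(u,v,z) for u,v in((289,87),(332,87),(310.5,75),(310.5,100))]
    print(z,'w',np.linalg.norm(P[0]-P[1]).round(4),'t',np.linalg.norm(P[2]-P[3]).round(4),fb(310.5,87,z).round(4),'scene',proj(S[1],S[2],fb(310.5,87,z)).round(1))
# scene fin crop dump
g=S[0].max(2)
print(g[182:204,128:146])
print('carriage x width',[ (z,np.linalg.norm(fb(265,90,z)-fb(359,90,z)).round(4)) for z in(.05,.06,.07)])
E
```

```text
L [[0.5111, -0.089], [0.5298, -0.2006], [0.535, -0.2242], [0.5562, -0.3636]]
R [[0.5772, -0.1257], [0.5893, -0.1897], [0.5943, -0.2244], [0.617, -0.3524]]
yaw 9.32262470077124 x at y=-.2 0.5298562246923152
yaw 9.908650507959264 x at y=-.2 0.5904022253107774
anvil top mid z.064 v=76,82,88 [array([ 0.544 , -0.0995,  0.064 ]), array([ 0.5448, -0.1038,  0.064 ]), array([ 0.5455, -0.108 ,  0.064 ])]
jaw top mid [array([ 0.5681, -0.2481,  0.064 ]), array([ 0.5691, -0.2535,  0.064 ]), array([ 0.5701, -0.259 ,  0.064 ])]
dial w fin top
0.09 w 0.0304 t 0.0167 [ 0.5739 -0.2859  0.09  ] scene [[135.1 191.4]]
0.1 w 0.0294 t 0.0161 [ 0.5742 -0.2867  0.1   ] scene [[134.2 189.4]]
0.11 w 0.0284 t 0.0156 [ 0.5746 -0.2875  0.11  ] scene [[133.3 187.4]]
0.12 w 0.0274 t 0.015 [ 0.5749 -0.2884  0.12  ] scene [[132.4 185.3]]
[[181 184 184 184 184 183 181 176 185 187 182 184 186 184 184 184 179 180]
 [181 180 183 180 186 186 185 190 186 186 182 182 186 183 184 183 179 184]
 [180 180 182 181 188 194 194 198 198 194 189 184 180 179 181 177 182 181]
 [181 178 180 185 179 118  89  90  88 116 194 185 180 179 1
[... 768 characters left out ...]
182 178 140 105  69  51   5  12   9  14  15  12  48 103 111 108  93 148]
 [187 188 100  63  53  53  18   4  12  19  10  13  43 100 112 108  95 158]
 [183 183  71  48  56  55  26   7  13  13  11  15  53  99  99 110  96 145]
 [255 255  62  49  56  56  47  13  12  11  10  28  75  97  91  94  93 145]
 [255 221  91  46  59  62  53  14   7   8   2  25  75  92  91  86  87 160]
 [255 173  58  56  56  57  53  15   8  10  16  49  93  92  92  88  79 103]
 [255 139  37  51  49  48  66  97  79  84  84  85  93  91  88  90  77  62]
 [214 135  95 103  97  96 102 112 106  92  92  92  92  89  90  93  86  81]]
carriage x width [(0.05, np.float64(0.0753)), (0.06, np.float64(0.0731)), (0.07, np.float64(0.0709))]
```

The geometry is consistent: bed width 60 mm, yaw about 9.6°, fin top at about 0.10 m, and about 145 mm between the jaw faces. The block is still tilted 27° in the hand. I'm moving over the bed and going down to just above contact.

Emit:
send_rows --steps '[{"tx":0.4,"ty":0,"tz":0,"turn":0.1,"grip":0},{"tx":0.8,"ty":-0.02,"tz":0,"turn":0,"grip":0},{"tx":0.8,"ty":-0.03,"tz":0,"turn":0,"grip":0},{"tx":0.8,"ty":-0.03,"tz":0,"turn":0,"grip":0},{"tx":0.58,"ty":-0.02,"tz":0,"turn":0,"grip":0},{"tx":0.2,"ty":0,"tz":0.3,"turn":0,"grip":0},{"tx":0,"ty":0,"tz":0.5,"turn":0,"grip":0},{"tx":0,"ty":0,"tz":0.6,"turn":0,"grip":0},{"tx":0,"ty":0,"tz":0.5,"turn":0,"grip":0},{"tx":0,"ty":0,"tz":0.4,"turn":0,"grip":0},{"tx":0,"ty":0,"tz":0.3,"turn":0,"grip":0},{"tx":0,"ty":0,"tz":0,"turn":0,"grip":0}]'

```text
time: 11.15
position: [0.5534, -0.1704, 0.0916]
tool_rot: [-2.025, -2.399, 0.001]
ft_force: [0.5, -0.5, -1.4]
grip_width: 0.413
grip_force: 10.0
```

```bash
python3 - <<'E'
from h import *
plan([.555,-.170,.09],9.6)
E
```

```text
TCP [ 0.5534 -0.1704  0.0916] z [-0.002  0.001 -1.   ] yang 9.66 turn units 0.008
shift before turn [0.001 0.028 0.027] after turn [0.001 0.028 0.027]
```

Emit:
send_rows --steps '[{"tx":0,"ty":0.02,"tz":0.12,"turn":0,"grip":0},{"tx":0,"ty":0,"tz":0.1,"turn":0,"grip":0},{"tx":0,"ty":0,"tz":0.06,"turn":0,"grip":0},{"tx":0,"ty":0,"tz":0.04,"turn":0,"grip":0},{"tx":0,"ty":0,"tz":0.04,"turn":0,"grip":0},{"tx":0,"ty":0,"tz":0.04,"turn":0,"grip":0},{"tx":0,"ty":0,"tz":0,"turn":0,"grip":0}]' --newtons 5

```text
time: 12.02
position: [0.5555, -0.172, 0.0688]
tool_rot: [2.028, 2.398, 0.0]
ft_force: [-0.2, -0.7, -0.8]
grip_width: 0.415
grip_force: 5.0
```

Emit:
send_rows --steps '[{"tx":0,"ty":0,"tz":0.03,"turn":0,"grip":0},{"tx":0,"ty":0,"tz":0.03,"turn":0,"grip":0},{"tx":0,"ty":0,"tz":0.03,"turn":0,"grip":0},{"tx":0,"ty":0,"tz":0.03,"turn":0,"grip":0},{"tx":0,"ty":0,"tz":0,"turn":0,"grip":0}]'

```text
time: 12.65
position: [0.5555, -0.1711, 0.0611]
tool_rot: [-2.028, -2.399, -0.001]
ft_force: [0.8, -2.5, 2.1]
grip_width: 0.415
grip_force: 5.0
```

Emit:
send_rows --steps '[{"tx":0,"ty":0,"tz":0.03,"turn":0,"grip":0},{"tx":0,"ty":0,"tz":0.03,"turn":0,"grip":0},{"tx":0,"ty":0,"tz":0.03,"turn":0,"grip":0},{"tx":0,"ty":0,"tz":0.02,"turn":0,"grip":0},{"tx":0,"ty":0,"tz":0,"turn":0,"grip":0},{"tx":0,"ty":0,"tz":0,"turn":0,"grip":0}]' --newtons 4

```text
time: 13.4
position: [0.5549, -0.171, 0.0543]
tool_rot: [-2.027, -2.398, 0.0]
ft_force: [0.7, 0.3, -2.0]
grip_width: 0.412
grip_force: 4.0
```

```bash
python3 - <<'E'
from h import *
p=[grab(n,n+'2')[0][:,:,::-1] for n in('scene','side','wrist')]
r=lambda q,w,h:cv2.resize(q,(w,h),interpolation=cv2.INTER_CUBIC)
o=np.zeros((600,800,3),np.uint8)
o[:240,:480]=r(p[0][165:225,110:230],480,240);o[:300,480:]=r(p[1][245:384,240:370],320,300);o[300:,:640]=r(p[2][:240],640,300)
cv2.imwrite('pics/pl.png',o)
E
```

```text
(no output)
```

View pics/pl.png

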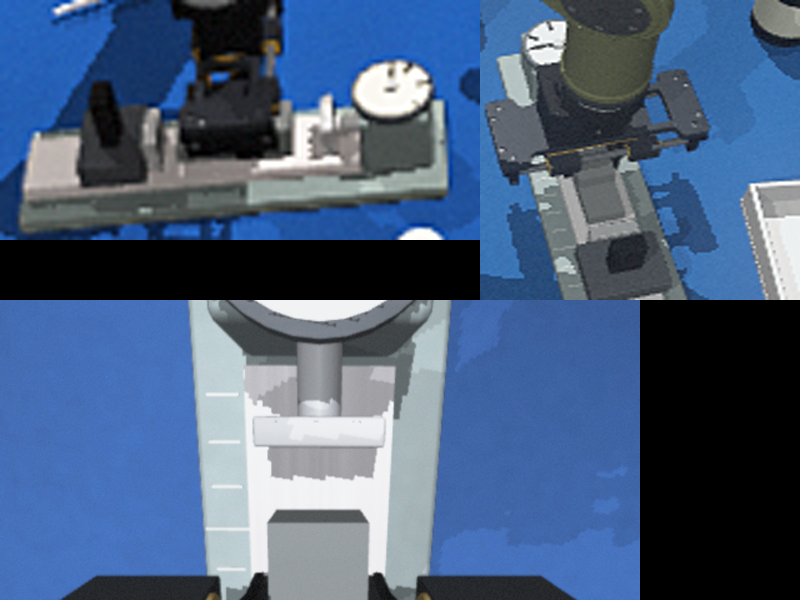

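The block looks nearly flat and centred on the bed; its end face runs from row 510 to 522 in the wrist part of the picture. I'll check the tilt numerically.

```bash
python3 - <<'E'
from h import *
p,K,T=load('wrist2');k=1.25
f=lambda u,v,z:onz(K,T,u/k,v/k,z)
g=np.array([-np.sin(np.radians(9.6)),np.cos(np.radians(9.6)),0]);h=np.array([g[1],-g[0],0])
C=np.array([.5601,-.2,.03])
for n,q in(('bot L',f(276,210,.03)),('bot R',f(362,210,.03)),('topL',f(268,222,.064)),('topR',f(369,222,.064)),('anvtop near',f(319,146,.064)),('anvtop far',f(319,117,.064)),('anv line2',f(319,133,.064))):print(n,'along',((q-C)@g).round(4),'across',((q-C)@h).round(4))
q=p[150:185,200:311:8].mean(2).astype(int);print(q[:,::3].T)
E
```

```text
bot L along 0.0651 across -0.0179
bot R along 0.0651 across 0.019
topL along 0.0677 across -0.0172
topR along 0.0677 across 0.0179
anvtop near along 0.0935 across 0.0005
anvtop far along 0.1027 across 0.0005
anv line2 along 0.0977 across 0.0005
[[243 243 243 243 243 243 243 242 242 242 242 242 242 242 242 242 242 242
  241 241 241 241 241 240 240 240 240 240 239 239 239 239 240 240 239]
 [242 242 242 242 242 242 242 242 242 242 242 241 242 242 242 241 235 191
  103  85  87  86  85  86  86  86  89  97 133 155 158 159 158 158 159]
 [242 242 242 241 242 242 241 241 241 241 241 241 241 241 241 240 234 190
  103  87  85  88  89  85  89  87  89  94 129 156 157 161 158 159 157]
 [244 243 243 243 243 243 243 244 243 243 243 243 243 243 243 242 237 193
  106  81  86  86  86  87  86  85  88  99 129 156 157 158 158 158 158]
 [241 241 242 241 241 241 241 241 241 241 241 240 240 240 240 241 240 240
  240 240 240 240 239 240 240 240 240 239 238 238 238 237 237 237 237]]
```

Emit:
send_rows --steps '[{"tx":0,"ty":0,"tz":0.02,"turn":0,"grip":0},{"tx":0,"ty":0,"tz":0.02,"turn":0,"grip":0},{"tx":0,"ty":0,"tz":0.02,"turn":0,"grip":0},{"tx":0,"ty":0,"tz":0,"turn":0,"grip":0}]' --newtons 4

```text
time: 14.05
position: [0.5554, -0.1721, 0.0518]
tool_rot: [2.029, 2.398, 0.0]
ft_force: [-1.6, -0.7, 5.5]
grip_width: 0.417
grip_force: 4.0
```

Emit:
send_rows --steps '[{"tx":0,"ty":0,"tz":0,"turn":0,"grip":0.5},{"tx":0,"ty":0,"tz":0,"turn":0,"grip":0.6},{"tx":0,"ty":0,"tz":0,"turn":0,"grip":0.8},{"tx":0,"ty":0,"tz":0,"turn":0,"grip":0.8},{"tx":0,"ty":0,"tz":0,"turn":0,"grip":0.8},{"tx":0,"ty":0,"tz":-0.3,"turn":0,"grip":0.8},{"tx":0,"ty":0,"tz":-0.6,"turn":0,"grip":0.8},{"tx":0,"ty":0,"tz":-0.8,"turn":0,"grip":0.8},{"tx":0,"ty":0,"tz":-0.8,"turn":0,"grip":0.8},{"tx":0,"ty":0,"tz":-0.6,"turn":0,"grip":0.8},{"tx":-0.7,"ty":0,"tz":0,"turn":0,"grip":0.8},{"tx":-0.7,"ty":0,"tz":0,"turn":0,"grip":0.8}]'

```text
time: 15.55
position: [0.5701, -0.2551, 0.2398]
tool_rot: [2.024, 2.399, 0.003]
ft_force: [1.0, -0.3, 0.8]
grip_width: 0.801
grip_force: 0.0
```

```bash
python3 - <<'E'
from h import *
plan([.5742,-.2867,.25],99.6)
grab('wrist','wC');p=load('wC')[0]
cv2.imwrite('pics/wCb.png',cv2.resize(p[:240,:,::-1],(800,375),interpolation=cv2.INTER_CUBIC))
E
```

```text
TCP [ 0.5701 -0.2551  0.2398] z [ 0.004 -0.    -1.   ] yang 9.67 turn units -11.241
shift before turn [-0.531 -0.021 -0.17 ] after turn [ 0.021 -0.531 -0.173]
```

View pics/wCb.png

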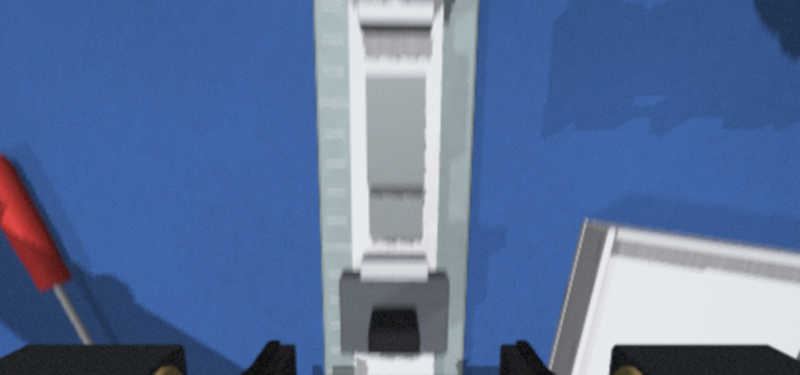

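The block lies flat and square on the bed at (365–425, 73–240), clear of both jaws. The fin is at (370–420, 310–350). I'll grip the fin across its width without turning the wrist.

Emit:
send_rows --steps '[{"tx":-0.3,"ty":-0.02,"tz":0,"turn":0,"grip":0.8},{"tx":-0.25,"ty":0,"tz":0.4,"turn":0,"grip":0.8},{"tx":0,"ty":0,"tz":0.6,"turn":0,"grip":0.8},{"tx":0,"ty":0,"tz":0.6,"turn":0,"grip":0.8},{"tx":0,"ty":0,"tz":0.4,"turn":0,"grip":0.8},{"tx":0,"ty":0,"tz":0.1,"turn":0,"grip":0.8},{"tx":0,"ty":0,"tz":0,"turn":0,"grip":0.8}]'

```text
time: 16.48
position: [0.574, -0.2871, 0.1119]
tool_rot: [2.028, 2.399, 0.001]
ft_force: [0.3, -0.2, 0.8]
grip_width: 0.801
grip_force: 0.0
```

```bash
python3 - <<'E'
from h import *
plan([.5745,-.2868,.079],9.6)
p,K,T=load('wC');k=1.5625
f=lambda u,v,z:onz(K,T,u/k,v/k,z)
g=np.array([-np.sin(np.radians(9.6)),np.cos(np.radians(9.6)),0]);h=np.array([g[1],-g[0],0]);C=np.array([.5601,-.2,.03])
for n,q in(('tall end L',f(365,74,.064)),('tall end R',f(424,74,.064)),('step L',f(371,188,.064)),('step R',f(423,188,.064)),('low end',f(397,241,.046)),('jaw front top',f(395,253,.064)),('fin top',f(395,319,.10))):print(n,((q-C)@g).round(4),((q-C)@h).round(4))
E
```

```text
TCP [ 0.574  -0.2871  0.1119] z [ 0.001 -0.    -1.   ] yang 9.6 turn units -0.001
shift before turn [0.004 0.009 0.548] after turn [0.004 0.009 0.548]
tall end L 0.0618 -0.0178
tall end R 0.0619 0.0169
step L -0.004 -0.015
step R -0.0039 0.0173
low end -0.0401 0.0012
jaw front top -0.045 -0.0001
fin top -0.0779 -0.0
```

Emit:
send_rows --steps '[{"tx":0,"ty":0.01,"tz":0.2,"turn":0,"grip":0.8},{"tx":0,"ty":0,"tz":0.2,"turn":0,"grip":0.8},{"tx":0,"ty":0,"tz":0.15,"turn":0,"grip":0.8},{"tx":0,"ty":0,"tz":0,"turn":0,"grip":0.8},{"tx":0,"ty":0,"tz":0,"turn":0,"grip":0},{"tx":0,"ty":0,"tz":0,"turn":0,"grip":0},{"tx":0,"ty":0,"tz":0,"turn":0,"grip":0},{"tx":0,"ty":0,"tz":0,"turn":0,"grip":0},{"tx":0,"ty":0,"tz":0,"turn":0,"grip":0}]' --newtons 35

```text
time: 17.6
position: [0.5737, -0.2872, 0.0782]
tool_rot: [-2.028, -2.398, 0.001]
ft_force: [-1.1, -0.9, 0.7]
grip_width: 0.341
grip_force: 35.0
```

The grip width is 29.7 mm, so the fin is held. I'm pushing about 33 mm, short of the expected contact at about 41 mm.

Emit:
send_rows --steps '[{"tx":0.04,"ty":0,"tz":0,"turn":0,"grip":0},{"tx":0.05,"ty":0,"tz":0,"turn":0,"grip":0},{"tx":0.05,"ty":0,"tz":0,"turn":0,"grip":0},{"tx":0.05,"ty":0,"tz":0,"turn":0,"grip":0},{"tx":0.05,"ty":0,"tz":0,"turn":0,"grip":0},{"tx":0.05,"ty":0,"tz":0,"turn":0,"grip":0},{"tx":0.05,"ty":0,"tz":0,"turn":0,"grip":0},{"tx":0.05,"ty":0,"tz":0,"turn":0,"grip":0},{"tx":0.05,"ty":0,"tz":0,"turn":0,"grip":0},{"tx":0.05,"ty":0,"tz":0,"turn":0,"grip":0},{"tx":0.05,"ty":0,"tz":0,"turn":0,"grip":0},{"tx":0,"ty":0,"tz":0,"turn":0,"grip":0}]'

```text
time: 19.1
position: [0.5688, -0.2568, 0.0783]
tool_rot: [2.028, 2.396, -0.002]
ft_force: [2.3, -5.0, -2.2]
grip_width: 0.342
grip_force: 35.0
```

```bash
cat >> h.py <<'E'
def needle(tag):
    """dark pixels on the dial face, mapped to z=.091 around the dial centre, as angle clockwise from gauge -x"""
    W=toolT();print('TCP',W[:3,3].round(4),ctrl.get_state()['ft_force'].round(1))
    g=np.array([-np.sin(np.radians(9.6)),np.cos(np.radians(9.6))]);h=np.array([g[1],-g[0]])
    for n,(x,y,w,hh) in(('scene',(195,176,28,22)),('side',(254,250,36,32))):
        p,K,T=grab(n,n+tag)
        m=np.zeros(p.shape[:2],np.uint8);m[y:y+hh,x:x+w]=(p.min(2)[y:y+hh,x:x+w]>150)
        c=max(cv2.findContours(m,cv2.RETR_EXTERNAL,cv2.CHAIN_APPROX_NONE)[0],key=cv2.contourArea)
        e=cv2.fitEllipse(cv2.convexHull(c));C=onz(K,T,*e[0],.091)[:2]
        hist=np.zeros(36)
        for v in range(y,y+hh):
            for u in range(x,x+w):
                d=onz(K,T,u,v,.091)[:2]-C;r=np.hypot(*d)
                if .008<r<.020:
                    a=np.degrees(np.arctan2(d@g,-(d@h)))%360   # clockwise from -x
                    hist[int(a//10)]=max(hist[int(a//10)],255-p[v,u].mean())
        print(n,'axes',np.round(e[1],1),'C',C.round(4),'dark@deg',[(i*10,int(hist[i])) for i in range(36) if hist[i]>60])
E
python3 - <<'E'
from h import *
needle('n1')
a=load('sciden')if 0 else None
o=np.hstack([cv2.resize(q,(400,400),interpolation=cv2.INTER_CUBIC) for q in(cv2.imread('pics/scenen1.png')[172:216,180:224],cv2.imread('pics/siden1.png')[245:285,250:290])])
cv2.imwrite('pics/n1.png',o)
E
```

```text
TCP [ 0.5688 -0.2568  0.0783] [ 2.3 -5.  -2.2]
scene axes [13.3 18.9] C [ 0.5405 -0.0407] dark@deg [(0, 84), (350, 168)]
side axes [ 8.6 21.4] C [ 0.5179 -0.0598] dark@deg [(0, 183), (10, 158), (20, 129), (30, 128), (40, 142), (50, 215), (60, 179), (70, 189), (80, 189), (90, 185), (100, 207), (110, 183), (120, 183), (130, 189), (140, 182), (150, 189), (160, 184), (170, 190), (180, 182), (190, 190), (200, 188), (210, 192), (220, 91), (260, 124), (270, 125), (280, 123), (290, 137), (300, 186), (310, 184), (320, 177), (330, 185), (340, 183), (350, 173)]
```

View pics/n1.png

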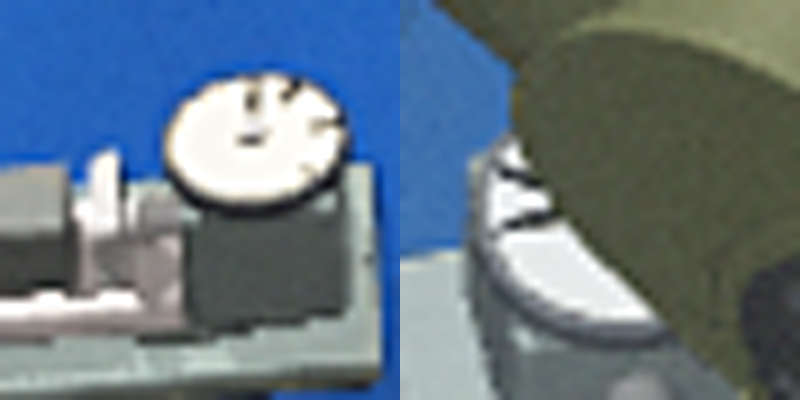

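In the scene view the needle is still at rest, pointing up towards -x, and there is a gap of about 2 pixels between block and anvil. The side camera is blocked by the arm, so I'll use the scene camera.

Emit:
send_rows --steps '[{"tx":0.04,"ty":0,"tz":0,"turn":0,"grip":0},{"tx":0.04,"ty":0,"tz":0,"turn":0,"grip":0},{"tx":0.04,"ty":0,"tz":0,"turn":0,"grip":0},{"tx":0.02,"ty":0,"tz":0,"turn":0,"grip":0},{"tx":0,"ty":0,"tz":0,"turn":0,"grip":0},{"tx":0,"ty":0,"tz":0,"turn":0,"grip":0}]'

```text
time: 19.95
position: [0.5675, -0.2486, 0.0783]
tool_rot: [2.028, 2.396, -0.002]
ft_force: [2.8, -5.5, -2.1]
grip_width: 0.341
grip_force: 35.0
```

```bash
sed -i "s/,('side',(254,250,36,32))):/,):/" h.py; python3 -c "
from h import *
needle('n2')"
```

```text
TCP [ 0.5675 -0.2486  0.0783] [ 2.8 -5.5 -2.1]
scene axes [13.4 18.8] C [ 0.5405 -0.0407] dark@deg [(0, 85), (350, 167)]
```

Emit:
send_rows --steps '[{"tx":0.03,"ty":0,"tz":0,"turn":0,"grip":0},{"tx":0.03,"ty":0,"tz":0,"turn":0,"grip":0},{"tx":0,"ty":0,"tz":0,"turn":0,"grip":0},{"tx":0,"ty":0,"tz":0,"turn":0,"grip":0}]'

```text
time: 20.5
position: [0.5669, -0.2452, 0.0783]
tool_rot: [2.028, 2.396, -0.002]
ft_force: [2.4, -6.0, -1.9]
grip_width: 0.344
grip_force: 35.0
```

```bash
python3 -c "
from h import *
needle('n3')"
```

```text
TCP [ 0.5669 -0.2452  0.0783] [ 2.4 -6.  -1.9]
scene axes [13.3 18.9] C [ 0.5406 -0.0407] dark@deg [(10, 147), (20, 159)]
```

The needle has moved to about 20° (0.3–0.4 rad). About 3 mm more is needed.

Emit:
send_rows --steps '[{"tx":0.03,"ty":0,"tz":0,"turn":0,"grip":0},{"tx":0.025,"ty":0,"tz":0,"turn":0,"grip":0},{"tx":0,"ty":0,"tz":0,"turn":0,"grip":0},{"tx":0,"ty":0,"tz":0,"turn":0,"grip":0},{"tx":0,"ty":0,"tz":0,"turn":0,"grip":0}]'

```text
time: 21.18
position: [0.5665, -0.2424, 0.0783]
tool_rot: [2.028, 2.395, -0.002]
ft_force: [3.1, -6.8, -3.2]
grip_width: 0.342
grip_force: 35.0
```

```bash
python3 -c "
from h import *
needle('n4')"
```

```text
TCP [ 0.5665 -0.2424  0.0783] [ 3.1 -6.8 -3.2]
scene axes [13.3 18.9] C [ 0.5406 -0.0408] dark@deg [(30, 99), (40, 219), (50, 147)]
```

Emit:
send_rows --steps '[{"tx":0.02,"ty":0,"tz":0,"turn":0,"grip":0},{"tx":0,"ty":0,"tz":0,"turn":0,"grip":0},{"tx":0,"ty":0,"tz":0,"turn":0,"grip":0},{"tx":0,"ty":0,"tz":0,"turn":0,"grip":0},{"tx":0,"ty":0,"tz":0,"turn":0,"grip":0.5},{"tx":0,"ty":0,"tz":0,"turn":0,"grip":0.7},{"tx":0,"ty":0,"tz":0,"turn":0,"grip":0.8},{"tx":0,"ty":0,"tz":0,"turn":0,"grip":0.8},{"tx":0,"ty":0,"tz":-0.3,"turn":0,"grip":0.8},{"tx":0,"ty":0,"tz":-0.6,"turn":0,"grip":0.8},{"tx":0,"ty":0,"tz":-0.8,"turn":0,"grip":0.8},{"tx":0,"ty":0,"tz":-0.8,"turn":0,"grip":0.8}]'

```text
time: 22.72
position: [0.566, -0.2391, 0.2311]
tool_rot: [2.028, 2.398, 0.001]
ft_force: [1.1, 0.9, 0.6]
grip_width: 0.799
grip_force: 0.0
```

Emit:
send_rows --steps '[{"tx":0.5,"ty":0,"tz":0,"turn":0,"grip":0.8},{"tx":0.6,"ty":0,"tz":0,"turn":0,"grip":0.8},{"tx":0.3,"ty":0,"tz":0,"turn":0,"grip":0.8},{"tx":0,"ty":0,"tz":0,"turn":0,"grip":0.8},{"tx":0,"ty":0,"tz":0,"turn":0,"grip":0.8},{"tx":0,"ty":0,"tz":0,"turn":0,"grip":0.8}]'

```text
time: 23.48
position: [0.552, -0.1576, 0.2284]
tool_rot: [2.031, 2.396, -0.0]
ft_force: [0.4, 0.4, -0.2]
grip_width: 0.795
grip_force: 0.0
```

```bash
python3 - <<'E'
from h import *
needle('n5');p=grab('wrist','w5')[0]
cv2.imwrite('pics/w5b.png',cv2.resize(p[:240,:,::-1],(800,375),interpolation=cv2.INTER_CUBIC))
E
```

```text
TCP [ 0.552  -0.1576  0.2284] [ 0.4  0.4 -0.2]
scene axes [13.3 19. ] C [ 0.5405 -0.0407] dark@deg [(40, 93), (50, 176), (60, 145)]
```

View pics/w5b.png

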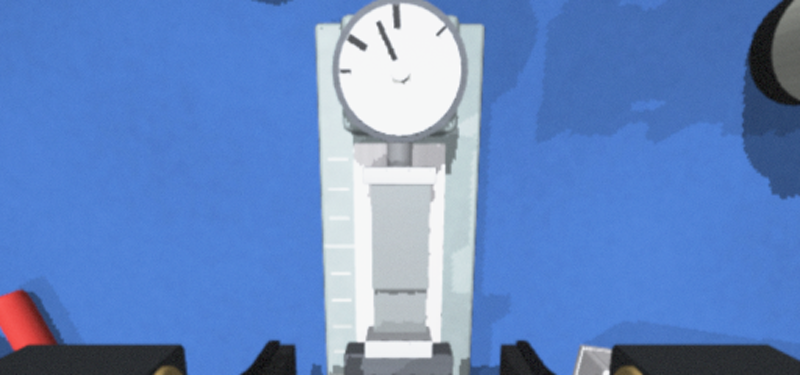

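The needle points from (400,76) to (380,25), about 1.1 rad, between the two bold marks at (357,42) and (396,16). The block lies straight between the jaws and touches both, and the gripper is clear. Handing in.

```bash
python3 -c "
from bench import ctrl
print(ctrl.close_job())"
```

```text
the job is handed in; nothing more can be done
None
```

I laid the block flat on the caliper bed and closed the jaw on it, with the needle at about 1.1 rad between the marks in the last pictures; I've handed the job in, but it returned no verdict.

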